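# Close up the display risers and stand the upturned tumbler on them

### The job

Finish this pottery display: move the loose, empty wooden riser along until its end butts flush against the fixed riser that carries the two matching tumblers, with no gap between them, keeping the two roughly in line, and turn the tumbler that stands upside down on the table the right way up and stand it, mouth up, near the middle of the riser you moved. Handle the tumbler as pottery, without letting it topple or drop, and leave the other pieces where they are.

Things in the scene. Friction and masses are not known exactly. Their poses are not given: they have to be found in the camera images.
- tumbler: The tumbler to turn: stoneware, straight, eight-sided, 64 mm across flats (69 across corners), 100 mm tall, walls 5 mm, 0.22 to 0.35 kg; cream, teal foot. Starts mouth-down on the table in front of the risers. Origin: centre of the base's outer face; +z runs from base to mouth (down at the start). Flats face its own x, y and every 45 degrees. It lies still on a flat, axis 32 mm up.
- tumbler_mid (a point): Centre of the tumbler, on its axis halfway up (50 mm from base and rim). Laid on a side halfway through the turn, it can be let go there and taken afresh.
- riser: The loose riser: low wooden display bench, 160 mm along its y, 120 along its x, 36 high, 0.26 to 0.42 kg, plain upright end faces, empty. Slides when pushed with a few newtons. Starts right (-y) of the fixed riser, gap 40 to 90 mm, slightly askew. Origin: centre of its underside; its +y end (80 mm off) faces the fixed riser, its -y end is free to push on.
- riser_top (a point): Centre of the loose riser's top face, 36 mm above the table: where the tumbler is to stand.
- riser_front_corner (a point): On the loose riser's +y end face, at its edge nearer the robot (own x = -60 mm), 18 mm up.
- riser_back_corner (a point): On the loose riser's +y end face, at its edge farther from the robot (own x = +60 mm), 18 mm up.
- riser_fixed: The fixed riser: same shape and size, fast to the table, at the left, with two matching tumblers on it. Origin: centre of its underside; its -y end face (80 mm from the origin) is the one to butt against. Butted and in line, the loose riser's origin lies at x = 0, y = -160 mm in this frame.
- tumbler_left: Matching tumbler standing mouth-up on the fixed riser, 42 mm to the left (+y) of its centre; same size as the one to turn; origin: centre of its base. Leave alone.
- tumbler_right: Matching tumbler standing mouth-up on the fixed riser, 42 mm to the right (-y) of its centre; origin: centre of its base; its rim is 136 mm above the table. Leave alone.
- jar: Lidded cream storage jar with a knob, 82 mm wide, 120 mm tall, standing in front of the risers; it and the tumbler to turn may change places. Origin: centre of its base. Leave alone.
- dish: Shallow round teal dish, 110 mm wide, 18 mm high, in front of the risers. Origin: centre of its underside. Leave alone.
- bowl: Teal bowl, 136 mm wide, 62 mm high, mouth up, to the right of the risers. Origin: centre of its underside. Leave alone.
- mug: Rose mug, 80 mm wide, 85 mm tall, handle on its own +y side, at the left. Origin: centre of its base. Leave alone.
- bud_vase: Closed-necked cream bud vase, 72 mm wide, 120 mm tall, behind the fixed riser. Origin: centre of its base. Leave alone.
- egg_cup: Rose egg cup with an egg in it, 52 mm wide, 73 mm tall, at the left, in front of the mug. Origin: centre of its base. Leave alone.

How it is judged:
By the outcome, as a careful person would: the job done as asked, in the order asked, and still so for the second after the job is handed in, with the robot touching nothing.
It also fails if it takes over 69 s, if anything falls off the work surface, if the arm or the gripper's body presses on something with over 40 N, if the wrist force passes 120 N, or if a joint passes its speed limit or range.

### The arm

A 7-joint arm with a two-finger parallel gripper is mounted at the origin on the work surface. World frame = base frame: x ahead of the robot, y to its left, z up, the work surface at z = 0. Lengths are in mm, angles in rad, forces in N, time in s.
With the tool pointing down it reaches from about 400 to 875 mm from the base axis. Payload 19.3 kg.
Tool frame: the origin (TCP) lies at the very end of the fingers, on their centre line; the grasp point (between the pads) lies 19 mm behind it (grip_point_offset is the z of the grasp point in the tool frame, in mm); z points along the fingers, x is the direction in which the jaws open and shut, and the axes are right-handed (so a half turn about z gives the same grasp; the last joint's range is limited). The gripper opens to 85 mm and grips with 20 to 120 N. Pads are 22 mm wide; open, the fingers measure 114 mm over their backs; the gripper's body (76 mm by 85 mm) begins 54 mm behind the grasp point. The pads swing forward as they close: fully open they stand 13 mm farther back than shut.
Start: joints at [-1.259, 0.521, -0.036, 1.599, 0.021, 1.021, -0.113], TCP at [232.887, 579.981, 231.291] pointing down, gripper open.
Joint ranges: [-2.91, 2.91], [-0.3, 2.13], [-1.5, 1.42], [0.17, 2.43], [-1.26, 4.41], [0.16, 1.93], [-2.52, 2.52]. Speed limits (rad/s): [1.89, 1.89, 2.39, 2.39, 3.01, 3.01, 3.01].

### API

Orientations are given as a 3x3 rotation matrix whose columns are the frame's x, y, z axes.
In Python, from workcell import movep, movel, goto_joints, open_gripper, clamp, wait, inverse_kinematics, read_state, camera, PlanningError, finish_job, grip_point_offset gives the robot as it stands. Calls block until the motion is done:
- movep(position, orientation): joint-space move of the TCP to a pose.
- movel(position, frame=None, max_speed=150, guard=None): straight line of the TCP; frame=None keeps the orientation; max_speed is the mean speed in mm/s. With guard (N) it stops when the force on the tool has changed by that much, and returns True; else False.
- goto_joints(angles): joint-space move.
- open_gripper() and clamp(): open the fingers fully, or close them until they stop; the grip force is fixed at half the most.
- wait(seconds).
- inverse_kinematics(position, orientation): joint angles nearest the present ones, or None.
- read_state(): the state.
- camera(name): name is "scene" or "top" or "wrist"; returns a dict with "image" (400x640x3 uint8, blue, green, red), "range_z" (400x640 float32, mm along the optical axis (not along the pixel's ray), 0 where there is no reading), "fx", "fy", "cx", "cy" (pixels), "cam_to_world" (4x4, takes a point from camera to world coordinates). Camera axes: x right, y up, looking along -z (the intrinsics and any distortion apply to the point x, -y, -z); pixel columns grow to the right and rows downward; lengths in mm; the calibration is good to about 2 mm. A picture is of the moment at which its call begins.
A pose or a line that the arm cannot do raises PlanningError and nothing moves.
- finish_job(): hands the job in, once; it reports no verdict.
The state is a dict: "time": time; "qpos": joint angles; "qvel": joint speeds; "joint_efforts": joint torques, N m; "eef_pos": TCP position; "tool_rot": TCP orientation; "ft_force": force on the tool from outside, world axes, zero at the start; "torque": the same for the moment, N m; "finger_gap": finger opening in mm.
Only numpy, scipy, OpenCV 4.12 (cv2) and the standard library are available. Lean on these libraries where they do the work, as an engineer would, in place of code of your own. Each camera call takes 0.05 s, during which the arm holds its last target.

## Working session

There is one attempt and no reset: what is moved stays moved. The work goes in short steps, each a Python script; the robot and the scene stay as the last script left them, time stands still between calls to the robot, and variables do not carry over. Pictures are saved under pics/ and viewed, and the job is handed in when it is done.

```bash
mkdir -p pics; ls
python3 - <<'E'
from workcell import *
import cv2,numpy as np
s=read_state();print(s["time"],s["eef_pos"],s["tool_rot"],s["finger_gap"],grip_point_offset)
for n in("scene","top"):
    c=camera(n);cv2.imwrite(f"pics/{n}0.png",c["image"]);np.savez(f"{n}0.npz",**c)
    print(n,c["fx"],c["fy"],c["cx"],c["cy"],np.round(c["cam_to_world"],3).tolist(),[k for k in c], (c["range_z"]>0).mean())
E
```

```text
pics
0.0 [232.78051655 579.67803277 230.72868271] [[ 3.72582896e-01  9.27998850e-01 -3.46863608e-04]
 [ 9.27998258e-01 -3.72583051e-01 -1.05085851e-03]
 [-1.10443099e-03  6.96430846e-05 -9.99999388e-01]] 85.15105011360161 -18.700000000000003
scene 462.55197006215064 462.55197006215064 315.5436384860764 201.36937094196264 [[-0.893, -0.303, 0.332, 956.712], [0.449, -0.635, 0.628, 728.512], [0.02, 0.71, 0.704, 857.156], [0.0, 0.0, 0.0, 1.0]] ['image', 'range_z', 'fx', 'fy', 'cx', 'cy', 'cam_to_world'] 0.99620703125
top 464.08489347209144 464.08489347209144 316.54229934238754 192.06060480519312 [[-0.027, 0.99, -0.139, 409.915], [-1.0, -0.026, 0.006, 28.84], [0.002, 0.139, 0.99, 1367.021], [0.0, 0.0, 0.0, 1.0]] ['image', 'range_z', 'fx', 'fy', 'cx', 'cy', 'cam_to_world'] 0.995796875
```

View pics/scene0.png

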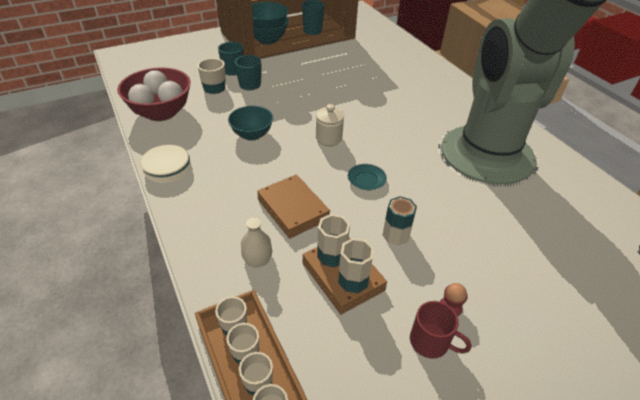

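View pics/top0.png

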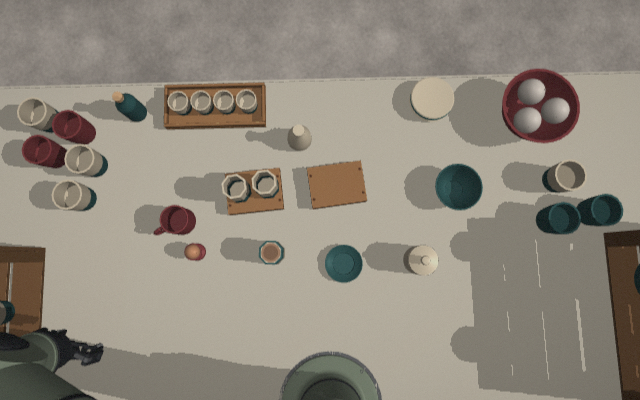

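The views show the upside-down tumbler at top-image (271,252). The fixed riser is at (255,190), the loose riser at (337,185), the dish at (343,263) and the jar at (423,260). Next I'll measure them.

```bash
cat > h.py <<'E'
import numpy as np,cv2
def cloud(c):
    v,u=np.mgrid[0:400,0:640]; d=c["range_z"]
    P=np.stack([(u-c["cx"])/c["fx"]*d,-(v-c["cy"])/c["fy"]*d,-d],-1)
    M=c["cam_to_world"]; return P@M[:3,:3].T+M[:3,3]
def rayplane(c,uv,z):
    uv=np.atleast_2d(np.asarray(uv,float)); M=c["cam_to_world"]
    r=np.stack([(uv[:,0]-c["cx"])/c["fx"],-(uv[:,1]-c["cy"])/c["fy"],-np.ones(len(uv))],-1)@M[:3,:3].T
    o=M[:3,3]; t=(z-o[2])/r[:,2]; return (o+r*t[:,None])[:,:2]
def brown(c):
    h=cv2.cvtColor(c["image"],cv2.COLOR_BGR2HSV)
    return ((h[...,0]>4)&(h[...,0]<20)&(h[...,1]>110)&(h[...,2]>50))
def rect(c,mask,z):
    m=mask.astype(np.uint8); m=cv2.morphologyEx(m,cv2.MORPH_CLOSE,np.ones((5,5)))
    cs=cv2.findContours(m,cv2.RETR_EXTERNAL,cv2.CHAIN_APPROX_NONE)[0]
    ct=max(cs,key=cv2.contourArea)[:,0,:]
    return rayplane(c,ct,z)
def risers(c,ylo=-400,yhi=500):
    P=cloud(c); m=brown(c)&(np.abs(P[...,2]-36)<8)&(P[...,0]>380)&(P[...,0]<720)&(P[...,1]>ylo)&(P[...,1]<yhi)
    n,l,st,ce=cv2.connectedComponentsWithStats(m.astype(np.uint8))
    out=[]
    for i in range(1,n):
        if st[i,4]<300: continue
        xy=rect(c,l==i,36); r=cv2.minAreaRect(xy.astype(np.float32)); out.append((st[i,4],ce[i],r,cv2.boxPoints(r)))
    return out
E
python3 - <<'E'
from h import *
np.set_printoptions(suppress=True,precision=1)
for n in("top","scene"):
    c=dict(np.load(n+"0.npz")); P=cloud(c)
    tb=P[(abs(P[...,0]-500)<100)&(P[...,2]<10)&(abs(P[...,1])<300)]
    print(n,"table z",np.median(tb[:,2]))
    for r in risers(c): print(r[0],r[1],r[2],r[3].tolist())
    # tall objects
    z=P[...,2]; m=(z>14)&(P[...,0]>250)&(P[...,0]<760)&(abs(P[...,1])<420)
    k,l,st,ce=cv2.connectedComponentsWithStats(m.astype(np.uint8))
    for i in range(1,k):
        if st[i,4]>60:
            q=P[l==i]; zt=np.percentile(q[:,2],98); t=q[q[:,2]>zt-8]
            print(ce[i],st[i,4],"top",zt,"c",(t.min(0)+t.max(0))[:2]/2,"ext",np.ptp(t,axis=0)[:2], q.min(0)[:2],q.max(0)[:2])
E
```

```text
top table z -0.040655116958078
2173 [336.4 184.3] ((618.3319702148438, -37.06221008300781), (118.86054229736328, 157.8507080078125), 6.638836860656738) [[550.1755981445312, 34.46316146850586], [568.4247436523438, -122.3291015625], [686.4883422851562, -108.58758544921875], [668.2391967773438, 48.204681396484375]]
980 [256.6 197.8] ((604.9680786132812, 203.37164306640625), (119.14563751220703, 159.10385131835938), 4.957274913787842) [[538.7437744140625, 277.4781494140625], [552.492431640625, 118.96942901611328], [671.1923828125, 129.26513671875], [657.4437255859375, 287.77386474609375]]
[299.1 140.3] 384 top 123.51117154413986 c [585.   55.7] ext [350.1  53.7] [409.9  28.8] [760.  101.6]
[336.4 184.7] 2286 top 41.85670107601542 c [547.3 -36.8] ext [274.8 168.8] [ 409.9 -121.8] [686.9  47.8]
[453.5 185.8] 854 top 65.97656685637334 c [ 537.2 -195.1] ext [254.5 447.9] [ 409.9 -419.9] [664.6  28.8]
[253.  191.3] 2377 top 138.9361899006268 c [528.4 153.7] ext [236.9 249.6] [409.9  28.8] [671.8 287. ]
[186.1 221.8] 251 top 88.50325108631341 c [487.  223.9] ext [154.2 390.1] [409.9  28.8] [56
[... 1040 characters left out ...]
117.44332474997486 c [ 394.9 -262.1] ext [21.6 27.5] [ 353.9 -301.7] [ 437.8 -218.1]
[253.6 125.4] 654 top 62.9067530481328 c [ 598.3 -366.3] ext [132.4 107. ] [ 532.1 -419.8] [ 664.5 -312.8]
[367.4 174.7] 194 top 19.9919729641981 c [389.9 -49.3] ext [107.  108.4] [ 336.3 -103.5] [443.4   4.9]
[325.3 242.4] 7033 top 135.88089603852094 c [609.3 206. ] ext [ 75.6 147.2] [ 538.  -122.4] [688.  290.4]
[399.2 218.4] 1148 top 101.9894512242278 c [426.1 153.6] ext [65.4 67.4] [393.4 119.9] [459.7 187.3]
[262.6 241.1] 430 top 121.06570201622546 c [751.3  71.1] ext [17.  32.4] [725.8  54.9] [760. 107.]
[439.4 308.4] 1308 top 85.6355583404143 c [525.8 400.5] ext [79.6 38.4] [413.6 352. ] [565.6 419.9]
```

Run:
```python
from workcell import *
import numpy as np
np.set_printoptions(suppress=True,precision=2)
print(read_state()["time"])
def R(z,x): z=np.array(z,float);x=np.array(x,float);return np.c_[x,np.cross(z,x),z]
def test(c,grip_h,az,pitch,sgn,roll0=0):
    a=np.radians(az);p=np.radians(pitch)
    z=np.array([np.cos(a)*np.cos(p),np.sin(a)*np.cos(p),-np.sin(p)])
    x=sgn*np.array([-np.sin(a),np.cos(a),0])
    pos=np.array([c[0],c[1],grip_h])+19*z
    return inverse_kinematics(pos,R(z,x))
T=(426,153.6);D=(618.8,44)
for az in range(-90,181,15):
  for pitch in (0,):
    r=[test(T,50,az,pitch,s) for s in(1,-1)]; d=[test(D,86,az,pitch,s) for s in(1,-1)]
    print(az,pitch,*["-" if q is None else np.array(q) for q in r+d])
print(read_state()["time"])
```

```text
0.1
-90 0 [-1.25  1.43  0.5   1.57  0.35  1.54 -1.05] [-0.9   1.31 -0.03  1.55  0.69  1.81  1.72] [-0.95  1.45  0.64  1.37  0.56  1.47 -0.86] [-0.87  1.4   0.48  1.36  0.69  1.55  2.18]
-75 0 [-1.37  1.41  0.48  1.73  0.5   1.35 -1.15] [-0.84  1.3  -0.24  1.71  0.94  1.85  1.55] [-1.07  1.43  0.66  1.59  0.71  1.2  -1.  ] [-0.74  1.26  0.12  1.57  1.12  1.6   1.9 ]
-60 0 [-1.49  1.41  0.48  1.9   0.66  1.16 -1.29] [-0.82  1.31 -0.37  1.87  1.14  1.89  1.41] [-1.21  1.48  0.74  1.81  0.88  0.91 -1.2 ] [-0.55  1.22 -0.2   1.77  1.5   1.77  1.71]
-45 0 [-1.61  1.45  0.47  2.07  0.88  0.99 -1.53] [-0.92  1.32 -0.32  2.04  1.29  1.83  1.3 ] [-1.32  1.57  0.81  2.01  1.24  0.68 -1.61] [-0.58  1.21 -0.15  1.97  1.72  1.72  1.56]
-30 0 [-1.31  1.37  0.05  2.22  1.36  1.42 -1.99] [-1.04  1.35 -0.23  2.21  1.44  1.76  1.14] [-0.98  1.33  0.37  2.16  1.85  1.29 -1.98] [-0.63  1.23 -0.03  2.15  1.96  1.69  1.36]
-15 0 [-1.02  1.46 -0.24  2.35  1.64  1.92 -2.19] [-1.71  1.62  0.36  2.38  1.54  1.02  0.8 ] [-0.89  1.4   0.37  2.29  2.17  1.54 -2.21] [-1.08  1.53  0.57  2.3   2.15  1.32  0.74]
0 0 
[... 894 characters left out ...]
 1.44 -0.81  1.31  0.91]
105 0 [ 0.03  1.31  0.17  1.83 -1.23  1.73 -1.52] [ 0.6   1.37 -0.56  1.8  -0.75  1.18  1.17] [ 0.29  1.34 -0.04  1.23 -1.09  1.83 -2.09] [ 0.5   1.37 -0.43  1.22 -0.8   1.63  0.88]
120 0 [-0.03  1.32  0.17  1.66 -1.05  1.8  -1.63] [ 0.43  1.35 -0.48  1.64 -0.65  1.41  1.09] [ 0.4   1.45 -0.45  0.98 -0.66  1.87 -2.36] [ 0.35  1.43 -0.33  0.98 -0.75  1.91  0.84]
135 0 [-0.1   1.34  0.17  1.51 -0.89  1.89 -1.69] [ 0.26  1.35 -0.39  1.48 -0.56  1.63  1.08] - -
150 0 [-0.06  1.35 -0.04  1.36 -0.63  1.9  -1.85] [ 0.12  1.38 -0.35  1.35 -0.46  1.81  1.08] - -
165 0 [ 0.16  1.48 -0.66  1.22 -0.14  1.93 -2.29] [ 0.16  1.48 -0.66  1.22 -0.14  1.93  0.85] - -
180 0 - - - -
0.1
```

```bash
cat >> h.py <<'E'
def Rt(az,p,s=1):
    "tool z at pitch p deg below horizontal toward azimuth az; jaw axis horizontal"
    a=np.radians(az);p=np.radians(p)
    z=np.array([np.cos(a)*np.cos(p),np.sin(a)*np.cos(p),-np.sin(p)])
    x=s*np.array([-np.sin(a),np.cos(a),0])
    return np.c_[x,np.cross(z,x),z]
def tcp(g,R): return np.array(g,float)+18.7*R[:,2]
E
python3 - <<'E'
from workcell import *
from h import *
np.set_printoptions(suppress=True,precision=2)
T=(426,153.6,55);L=(426,153.6,32);D=(618.8,44,86)
for az in range(-180,180,30):
  for s in(1,-1):
    o=[]
    for g,p in((T,45),(L,135),(L,45),(D,135)):
        R=Rt(az,p,s);q=inverse_kinematics(tcp(g,R),R);o.append("-" if q is None else np.array(q))
    print(az,s,*o)
print(read_state()["time"])
E
```

```text
-180 1 [-0.67  1.06  0.58  1.64 -0.6   1.46 -1.36] - [-0.66  1.1   0.56  1.63 -0.61  1.43 -1.35] [ 0.26  0.79 -0.66  2.28  2.46  0.82  2.25]
-180 -1 [-0.23  0.95 -0.15  1.61 -0.14  1.33  1.29] - [-0.23  0.99 -0.15  1.6  -0.13  1.3   1.3 ] [ 0.65  1.17 -1.28  2.26  2.28  1.21 -0.31]
-150 1 [-0.81  1.06  0.53  1.62 -0.33  1.39 -1.18] - [-0.81  1.09  0.52  1.61 -0.34  1.36 -1.18] [ 0.52  0.81 -0.66  2.2   3.19  0.4   2.23]
-150 -1 [-0.38  0.96 -0.18  1.59  0.13  1.39  1.47] - [-0.38  1.   -0.17  1.58  0.14  1.36  1.47] [ 0.9   1.18 -1.27  2.19  2.24  0.62  0.33]
-120 1 [-0.98  1.01  0.49  1.71 -0.07  1.21 -1.02] - [-0.97  1.05  0.48  1.71 -0.08  1.18 -1.02] [ 0.51  0.82 -0.47  1.97 -1.25  0.43  0.86]
-120 -1 [-0.52  0.93 -0.22  1.69  0.41  1.34  1.63] - [-0.52  0.97 -0.21  1.68  0.42  1.31  1.62] [ 0.99  1.25 -1.3   1.95  1.07  0.45  1.95]
-90 1 [-1.15  0.95  0.47  1.91  0.21  0.93 -0.92] [ 0.4   0.89 -0.5   2.2  -1.2   0.44  1.24] [-1.14  0.99  0.46  1.9   0.2   0.89 -0.94] [ 0.32  0.89 -0.21  1.67 -0.8   0.93  0.77]
-90 -1 [-0.64  0.87 -0.26  1.88  0.72  1.22  1.72] [ 0.36  0.88 -0.44
[... 1823 characters left out ...]
.18  1.32 -1.63] [-0.76  0.86 -0.25  2.13  1.12  1.02  1.67] [-0.45  1.03  0.59  1.98 -1.21  1.32 -1.59] [-0.39  0.81 -0.2   1.9   1.25  1.    2.1 ]
120 -1 [ 0.17  0.86 -0.3   1.95 -0.64  0.85  1.  ] [-1.31  0.96  0.48  2.15  0.64  0.54 -1.05] [ 0.2   0.91 -0.34  1.94 -0.6   0.81  0.99] [-0.93  0.92  0.58  1.93  0.72  0.51 -0.69]
150 1 [-0.75  1.27  1.01  1.78 -1.1   1.73 -1.29] [-0.84  0.85 -0.21  2.4   1.7   0.95  1.47] [-0.76  1.31  1.01  1.77 -1.14  1.72 -1.27] [-0.36  0.73 -0.15  2.17  1.89  0.77  1.95]
150 -1 [-0.04  0.91 -0.19  1.74 -0.37  1.15  1.11] [-1.38  0.98  0.48  2.43  1.96  0.43 -2.04] [-0.04  0.95 -0.19  1.73 -0.37  1.12  1.12] [-0.68  0.77  0.27  2.19  2.    0.52 -1.42]
0.1
```

```bash
python3 - <<'E'
import cv2
for n,(x,y,w,h) in {"top":(140,140,300,150),"scene":(240,150,260,170)}.items():
    im=cv2.imread(f"pics/{n}0.png")[y:y+h,x:x+w]
    cv2.imwrite(f"pics/{n}0c.png",cv2.resize(im,None,fx=2.6,fy=2.6,interpolation=cv2.INTER_CUBIC))
E
python3 - <<'E'
from workcell import *
from h import *
np.set_printoptions(suppress=True,precision=2)
def Rd(ax): return np.c_[[ax[0],ax[1],0],[ax[1],-ax[0],0],[0,0,-1]]
R=Rd((.9933,.1156))
for r in (R,-R*[1,1,-1]):
    print(inverse_kinematics((628,-152,230),r))
R=min((R,-R*[1,1,-1]),key=lambda r:np.abs(np.array(inverse_kinematics((628,-152,230),r))-read_state()["qpos"]).max())
movep((628,-152,230),R); print(read_state()["time"],read_state()["eef_pos"])
c=camera("wrist");cv2.imwrite("pics/w1.png",c["image"])
movel((628,-152,6),max_speed=250); s=read_state();print(s["time"],s["eef_pos"],s["ft_force"])
c=camera("scene");cv2.imwrite("pics/s1.png",c["image"][60:300,150:470])
E
```

```text
[-0.23  0.63  0.6   1.56 -0.39  1.07  0.59]
[-0.49  0.91  1.22  1.58 -0.88  1.29 -2.16]
3.025 [ 628.24 -151.05  229.93]
4.125 [ 628.75 -152.3     7.34] [0.21 0.27 0.59]
```

View pics/scene0c.png

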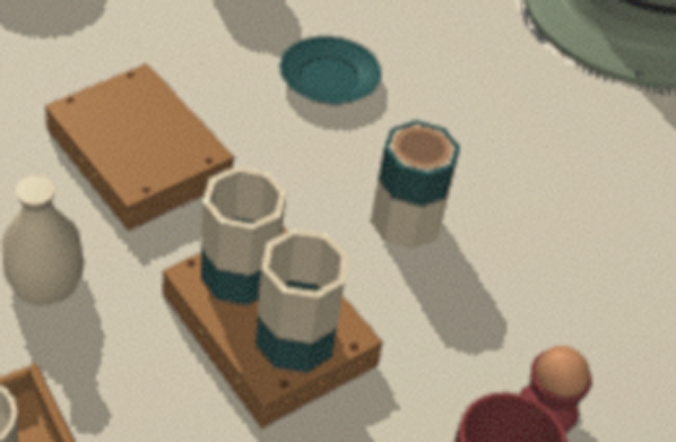

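View pics/s1.png

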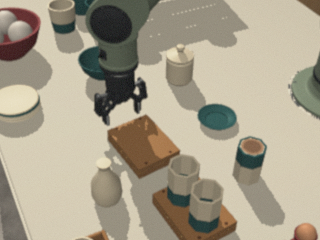

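View pics/w1.png

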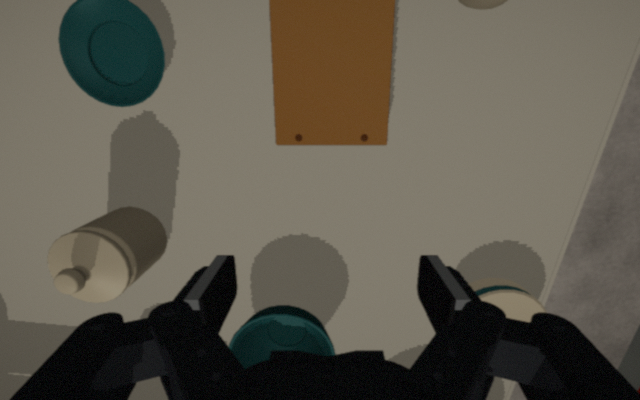

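```bash
cat >> h.py <<'E'
def Rd(ax): return np.c_[[ax[0],ax[1],0],[ax[1],-ax[0],0],[0,0,-1]]
E
python3 - <<'E'
from workcell import *
from h import *
np.set_printoptions(suppress=True,precision=2)
R0=read_state()["tool_rot"]; print(R0[:,0])
R=Rd((.9963,.0864)); 
print(movel((627.4,-62,5),R,max_speed=60,guard=25)); s=read_state();print(s["time"],s["eef_pos"],s["ft_force"])
print(movel((626,-22,5),R,max_speed=25,guard=12)); s=read_state();print(s["time"],s["eef_pos"],s["ft_force"],s["tool_rot"][:,0])
for n in("top","scene"):
    c=camera(n);cv2.imwrite(f"pics/{n}2.png",c["image"]);np.savez(n+"2.npz",**c)
    for r in risers(c): print(n,r[0],r[1],r[2])
E
python3 - <<'E'
import cv2
im=cv2.imread("pics/scene2.png")[150:320,220:420]
cv2.imwrite("pics/scene2c.png",cv2.resize(im,None,fx=3.5,fy=3.5,interpolation=cv2.INTER_CUBIC))
E
```

```text
[0.99 0.12 0.  ]
False
5.825 [627.33 -61.96   4.89] [-0.18 -0.82  0.9 ]
True
6.6417 [626.42 -46.33   4.73] [-0.16 -3.51  2.89] [ 1.    0.09 -0.  ]
top 1707 [272.09 189.92] ((609.6478271484375, 152.04025268554688), (118.6668472290039, 262.888916015625), 5.435437202453613)
scene 3209 [316.64 245.57] ((615.7774047851562, 129.07025146484375), (122.02054595947266, 324.7947692871094), 5.182562351226807)
```

View pics/scene2c.png

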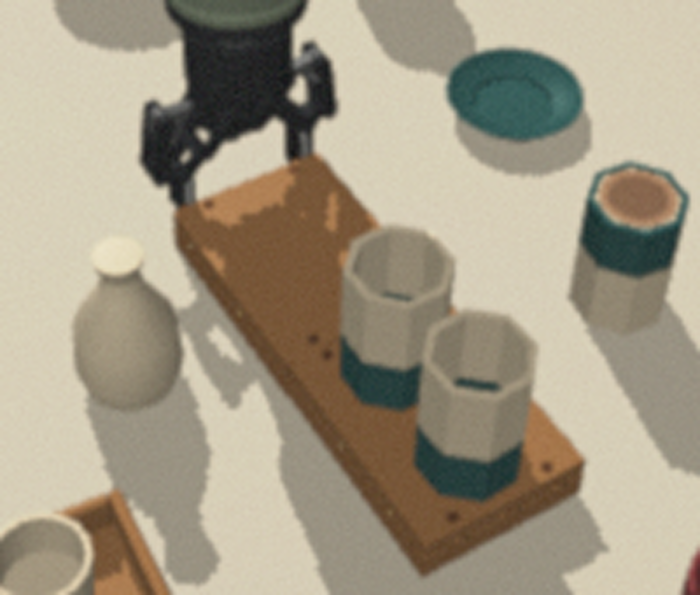

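Run:
```python
from workcell import *
from h import *
np.set_printoptions(suppress=True,precision=2)
print(movel((626,-34,5),max_speed=15,guard=18)); s=read_state();print(s["time"],s["eef_pos"],s["ft_force"])
wait(.1)
p=s["eef_pos"]
movel((p[0]+3,p[1]-35,6),max_speed=80); movel((p[0]+3,p[1]-35,230),max_speed=250)
R=Rd((.9963,.0864))
movep((430,120,300),R)
s=read_state();print(s["time"],s["eef_pos"])
for n in("top","wrist","scene"):
    c=camera(n);cv2.imwrite(f"pics/{n}3.png",c["image"]);np.savez(n+"3.npz",**c)
    for r in risers(c): print(n,r[0],r[1],r[2])
```

```text
True
7.1417 [626.03 -46.37   4.45] [ 1.13 -3.4   0.64]
10.0 [430.63 119.62 299.87]
top 3130 [292.57 188.4 ] ((612.5072631835938, 124.48347473144531), (119.69501495361328, 317.6538391113281), 5.029608249664307)
wrist 13357 [452.93 175.46] ((612.3041381835938, 123.8919677734375), (122.46561431884766, 318.38018798828125), 5.293778419494629)
scene 3199 [316.81 245.58] ((615.9619140625, 130.31724548339844), (122.43283081054688, 322.6142272949219), 5.121993541717529)
```

View pics/wrist3.png

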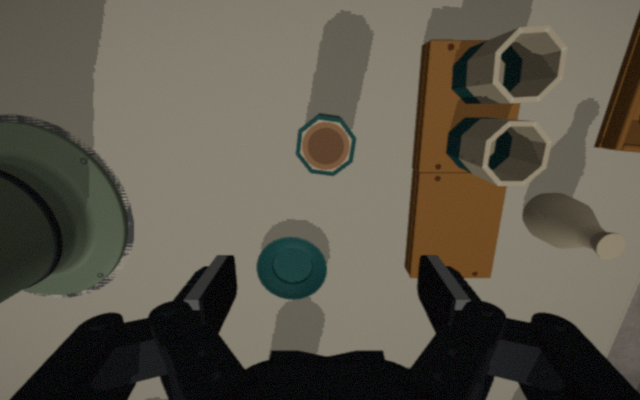

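View pics/scene3.png

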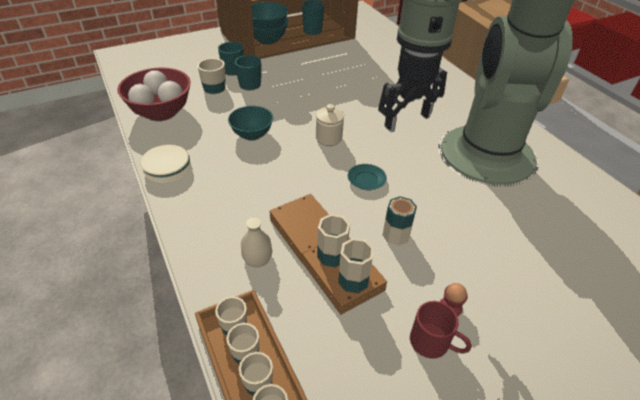

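```bash
python3 - <<'E'
from h import *
np.set_printoptions(suppress=True,precision=1)
for n in("wrist","top","scene"):
    c=dict(np.load(n+"3.npz"));P=cloud(c)
    m=(P[...,2]>92)&(P[...,2]<112)&(abs(P[...,0]-426)<45)&(abs(P[...,1]-154)<45)
    cs=cv2.findContours(m.astype(np.uint8),cv2.RETR_EXTERNAL,cv2.CHAIN_APPROX_NONE)[0]
    ct=max(cs,key=cv2.contourArea)[:,0,:]
    xy=rayplane(c,ct,100); ce,_=cv2.minEnclosingCircle(xy.astype(np.float32)); 
    # support widths
    w=[]
    for a in range(0,180,3):
        d=np.array([np.cos(np.radians(a)),np.sin(np.radians(a))]); p=xy@d; w.append(np.ptp(p))
    w=np.array(w); 
    A=np.radians(np.arange(0,180,3)); ph=np.angle((w*np.exp(-1j*8*A)).sum())  # w~cos(8A+ph)
    print(n,"c",ce,(xy.max(0)+xy.min(0))/2,"w",w.min(),w.max(),"max-width (corner) angle",np.degrees(-ph/8)%45,"flat",(np.degrees(-ph/8)+22.5)%45, np.degrees(ph)/8)
    print(np.median(P[...,2][m]))
E
python3 - <<'E'
import cv2
im=cv2.imread("pics/wrist3.png")[100:190,280:370]
cv2.imwrite("pics/w3c.png",cv2.resize(im,None,fx=6,fy=6,interpolation=cv2.INTER_CUBIC))
E
```

```text
wrist c (426.6847839355469, 150.45286560058594) [426.7 150.6] w 63.91102786864349 68.4084005388047 max-width (corner) angle 20.318829503297408 flat 42.81882950329741 -20.318829503297408
100.70940759568171Traceback (most recent call last):
  File "<stdin>", line 7, in <module>
ValueError: max() iterable argument is empty
```

View pics/w3c.png

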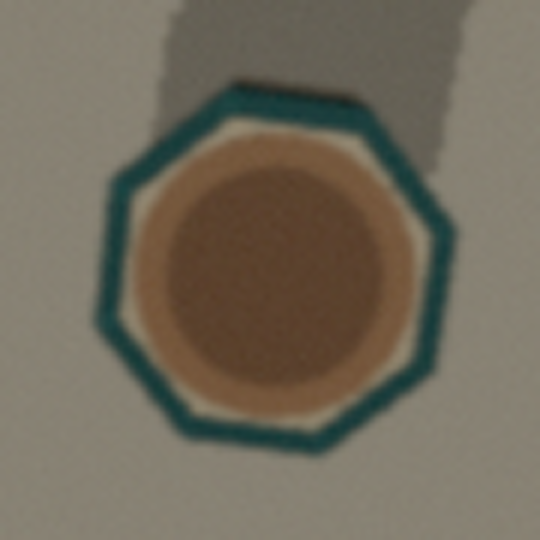

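Run:
```python
from h import *
np.set_printoptions(suppress=True,precision=1)
for n in("wrist3","top0","scene0","scene3"):
    c=dict(np.load(n+".npz"));P=cloud(c)
    m=(c["range_z"]>0)&(P[...,2]>94)&(P[...,2]<112)&(abs(P[...,0]-426)<45)&(abs(P[...,1]-154)<45)
    m=m.astype(np.uint8); ct=max(cv2.findContours(m,cv2.RETR_EXTERNAL,cv2.CHAIN_APPROX_NONE)[0],key=len)[:,0,:]
    xy=rayplane(c,ct,100); print(n,cv2.minEnclosingCircle(xy.astype(np.float32)),(xy.max(0)+xy.min(0))/2,m.sum())
# other: eggcup, mug positions
c=dict(np.load("scene0.npz"));P=cloud(c)
m=(c["range_z"]>0)&(P[...,2]>20)&(P[...,0]>380)&(P[...,0]<600)&(P[...,1]>240)&(P[...,1]<480)&~((P[...,0]>530)&(P[...,1]<310))
print(P[m].min(0),P[m].max(0)); q=P[m&(P[...,0]<455)];print("egg",q.min(0),q.max(0))
```

```text
wrist3 ((426.6847839355469, 150.45286560058594), 34.28056335449219) [426.7 150.6] 2848
top0 ((425.5407409667969, 151.11244201660156), 33.73374938964844) [426.1 150.7] 463
scene0 ((429.4219055175781, 153.91859436035156), 36.52344512939453) [428.5 154.8] 493
scene3 ((428.28192138671875, 154.3054656982422), 36.29396057128906) [428.5 155.3] 492
[413.6 352.   20. ] [565.9 479.8  87.7]
egg [413.6 352.   29.8] [454.9 400.7  74.6]
```

Run:
```python
from workcell import *
from h import *
np.set_printoptions(suppress=True,precision=2)
AZ=-47.2;C=np.array([427,151,70.])
best=None
for s in(1,-1):
    R=Rt(AZ,45,s);R2=Rt(AZ,135,s)
    print(s,inverse_kinematics(tcp(C,R),R),inverse_kinematics(tcp((427,151,32),R2),R2))
R=Rt(AZ,45,1)
movep(tcp(C,R)-100*R[:,2],R); print(read_state()["time"],read_state()["qpos"])
movel(tcp(C,R)-40*R[:,2],max_speed=150)
c=camera("scene");cv2.imwrite("pics/s4.png",cv2.resize(c["image"][120:300,300:500],None,fx=3,fy=3))
c=camera("wrist");cv2.imwrite("pics/w4.png",c["image"])
print(read_state()["time"])
```

```text
1 [-1.54  1.    0.77  2.29  0.54  0.27 -0.78] [-0.24  0.94  0.21  1.86 -0.85  1.14  1.37]
-1 [-0.32  0.93 -0.87  2.23  1.41  1.46  1.65] [-0.62  1.18  0.83  1.88 -1.19  1.56 -1.45]
11.05 [-1.62  0.73  0.66  2.26  0.58  0.61 -0.84]
11.7
```

View pics/s4.png

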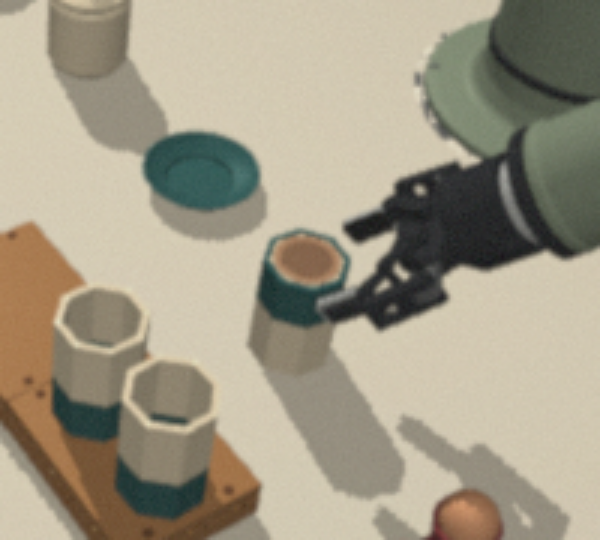

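View pics/w4.png

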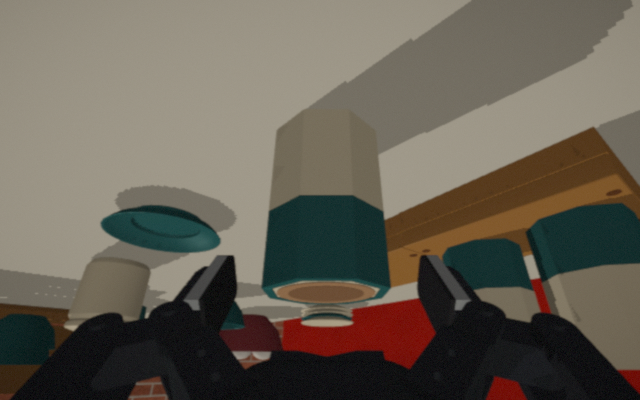

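The tumbler sits centred between the fingers at about col 327, with one flat facing the gripper. I'll grasp it and lift a little.

Run:
```python
from workcell import *
from h import *
np.set_printoptions(suppress=True,precision=2)
C=np.array([427,151,70.]);R=Rt(-47.2,45,1)
print(movel(tcp(C,R),max_speed=60,guard=8)); s=read_state();print(s["eef_pos"],tcp(C,R))
clamp(); s=read_state();print(s["time"],s["finger_gap"],s["ft_force"])
movel(tcp(C,R)+[0,0,110],max_speed=90); s=read_state();print(s["time"],s["finger_gap"],s["ft_force"])
c=camera("scene");cv2.imwrite("pics/s5.png",cv2.resize(c["image"][80:300,280:500],None,fx=2.6,fy=2.6))
c=camera("wrist");cv2.imwrite("pics/w5.png",c["image"])
```

```text
False
[435.92 141.43  56.88] [435.98 141.3   56.78]
12.8667 63.20942605169538 [-1.94  3.07  7.5 ]
14.2417 63.59267811664779 [-0.21  0.56 -2.87]
```

View pics/s5.png

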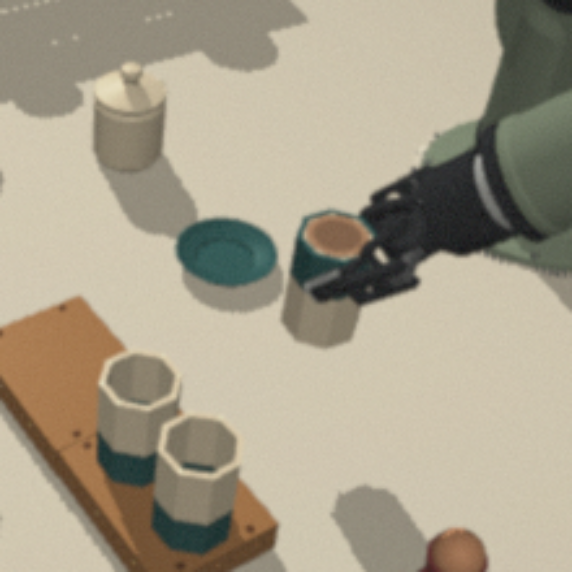

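View pics/w5.png

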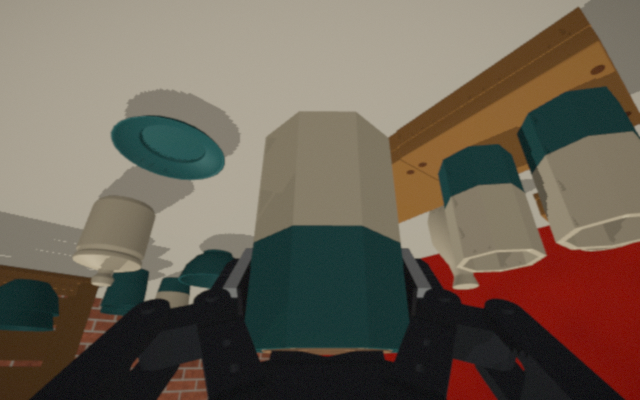

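Run:
```python
from workcell import *
from h import *
np.set_printoptions(suppress=True,precision=2)
AZ=-47.2
for p in(90,135):
    R=Rt(AZ,p,1);movep(tcp((428,150,170),R),R); s=read_state();print(p,s["time"],s["qpos"],s["finger_gap"])
movel(tcp((428,150,45),R),max_speed=120)
c=camera("scene");cv2.imwrite("pics/s6.png",cv2.resize(c["image"][80:300,280:500],None,fx=2.6,fy=2.6))
print(movel(tcp((428,150,26),R),max_speed=15,guard=4)); s=read_state();print(s["time"],s["eef_pos"],s["eef_pos"]-18.7*s["tool_rot"][:,2],s["ft_force"],s["finger_gap"])
c=camera("scene");cv2.imwrite("pics/s7.png",cv2.resize(c["image"][80:300,280:500],None,fx=2.6,fy=2.6))
```

```text
90 15.6333 [-0.88  0.43  0.53  2.13 -0.34  0.66  0.63] 62.911772985153156
135 16.7333 [-0.16  0.68  0.1   1.86 -0.68  1.26  1.12] 63.03899060577473
True
18.825 [418.98 159.69  19.  ] [427.97 149.97  32.21] [ 1.49 -3.21  9.  ] 63.166859346254185
```

View pics/s6.png

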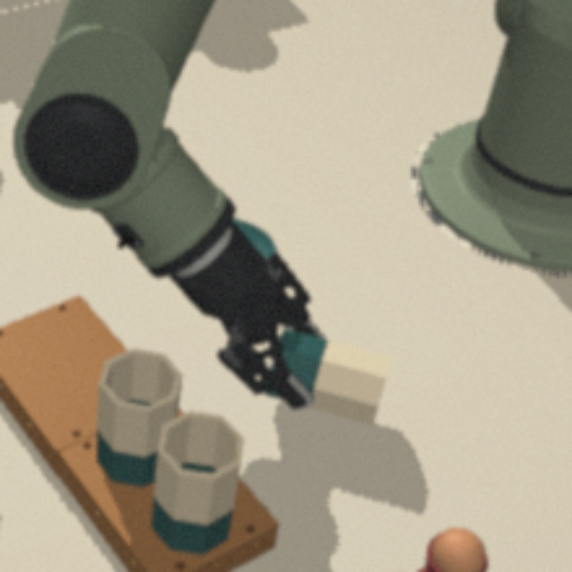

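View pics/s7.png

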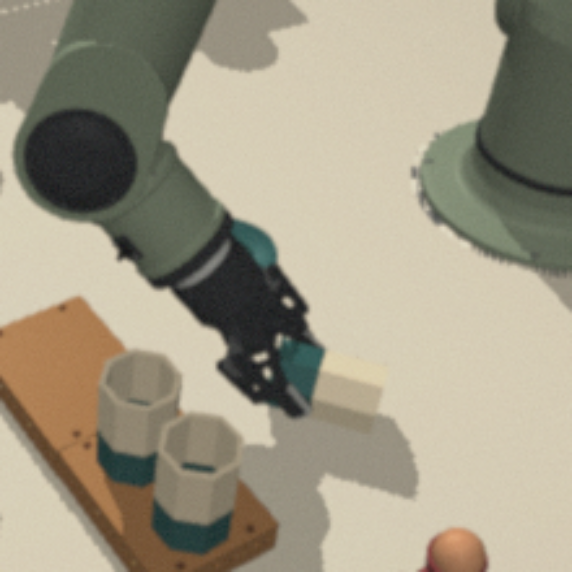

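Run:
```python
from workcell import *
from h import *
np.set_printoptions(suppress=True,precision=2)
open_gripper(); s=read_state();print(s["time"],s["finger_gap"],s["ft_force"])
movel(s["eef_pos"]-110*s["tool_rot"][:,2],max_speed=120)
s=read_state();print(s["time"])
AZ=-47.2
for z in (32,36):
  for p in(45,50,55,60,65):
   for sg in(1,-1):
    R=Rt(AZ,p,sg);R2=Rt(AZ,p+90,sg)
    print(z,p,sg,inverse_kinematics(tcp((403.6,176.4,z),R),R),inverse_kinematics(tcp((619,44.5,102),R2),R2))
  break
R=Rt(AZ,90,1)
movep(tcp((428,150,230),R),R);print(read_state()["time"])
for n in("top","scene","wrist"):
    c=camera(n);cv2.imwrite(f"pics/{n}8.png",c["image"]);np.savez(n+"8.npz",**c)
```

```text
19.2333 85.32358258493953 [-0.42 -0.2  -0.64]
20.3
32 45 1 [-1.77  1.34  1.03  2.27 -1.    0.34  0.62] [-0.01  1.04  0.16  1.25 -0.61  1.54  1.11]
32 45 -1 [-0.95  0.84 -0.14  2.24  1.25  0.9   1.61] [-0.33  1.23  0.88  1.28 -1.09  1.85 -1.71]
32 50 1 [-1.68  1.21  0.96  2.29 -0.92  0.27  0.6 ] [ 0.02  1.08  0.14  1.2  -0.63  1.63  1.1 ]
32 50 -1 [-1.47  0.96  0.61  2.28  0.69  0.28  2.16] [-0.27  1.25  0.81  1.22 -1.07  1.9  -1.74]
32 55 1 [-1.59  1.09  0.88  2.3  -0.82  0.22  0.57] [ 0.05  1.13  0.12  1.14 -0.65  1.71  1.09]
32 55 -1 [-1.42  0.92  0.61  2.29  0.58  0.23  2.33] [-0.16  1.22  0.59  1.16 -0.96  1.88 -1.84]
32 60 1 [-1.49  0.99  0.81  2.3  -0.74  0.2   0.55] [ 0.07  1.18  0.1   1.09 -0.68  1.79  1.08]
32 60 -1 [-1.22  0.8   0.4   2.29  0.89  0.3   2.1 ] [-0.06  1.22  0.38  1.1  -0.86  1.88 -1.93]
32 65 1 [-1.38  0.9   0.73  2.3  -0.67  0.19  0.55] [ 0.09  1.23  0.08  1.04 -0.7   1.86  1.06]
32 65 -1 [-1.16  0.76  0.4   2.29  0.73  0.24  2.31] [ 0.05  1.24  0.17  1.04 -0.76  1.89 -2.03]
21.3583
```

View pics/scene8.png

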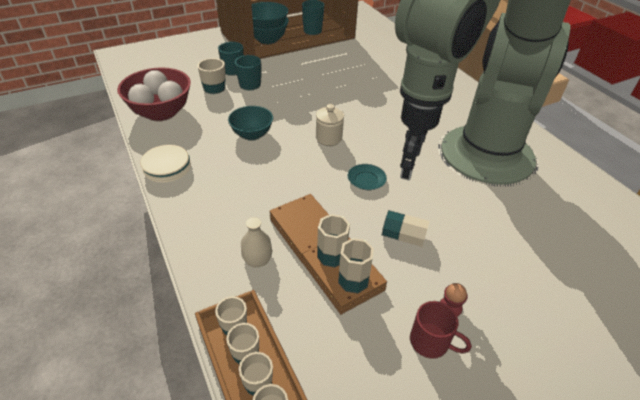

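View pics/wrist8.png

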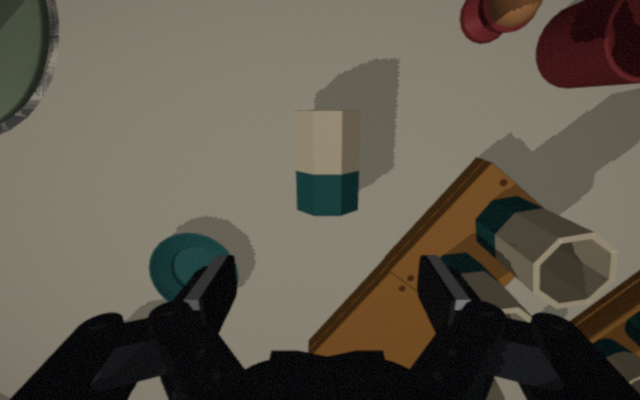

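Run:
```python
from workcell import *
from h import *
np.set_printoptions(suppress=True,precision=2)
for n in("wrist8","top8"):
    c=dict(np.load(n+".npz"));P=cloud(c)
    m=(c["range_z"]>0)&(P[...,2]>56)&(P[...,2]<72)&(P[...,0]>330)&(P[...,0]<500)&(P[...,1]>80)&(P[...,1]<240)
    xy=P[m][:,:2]
    if len(xy)<50: print(n,"none");continue
    r=cv2.minAreaRect(xy.astype(np.float32)); print(n,m.sum(),r,np.median(P[m][:,2]))
d=np.array([np.cos(np.radians(-47.2)),np.sin(np.radians(-47.2))]);print("expected mid",np.array([428,150])-20*d)
for p in (55,60):
  for az in(-47.2,-60,-70,-80):
    R2=Rt(az,p+90,1);print(p,az,inverse_kinematics(tcp((619,44.5,102),R2),R2))
```

```text
wrist8 4675 ((414.9046630859375, 163.17852783203125), (45.30752944946289, 100.12074279785156), 43.428184509277344) 63.96728470779334
top8 none
expected mid [414.41 164.67]
55 -47.2 [ 0.02  1.14  0.18  1.15 -0.69  1.73  1.12]
55 -60 [ 0.06  1.08  0.18  1.29 -0.81  1.6   1.07]
55 -70 [ 0.09  1.04  0.17  1.41 -0.91  1.49  1.04]
55 -80 [ 0.12  0.99  0.16  1.53 -1.01  1.37  1.03]
60 -47.2 [ 0.04  1.18  0.16  1.09 -0.72  1.81  1.11]
60 -60 [ 0.08  1.13  0.16  1.25 -0.84  1.67  1.07]
60 -70 [ 0.12  1.08  0.16  1.37 -0.94  1.56  1.05]
60 -80 [ 0.15  1.03  0.14  1.5  -1.04  1.44  1.05]
```

Run:
```python
from workcell import *
from h import *
np.set_printoptions(suppress=True,precision=2)
G=np.array([403.8,175.7,32.5]);R=Rt(-47,55,1)
q=inverse_kinematics(tcp(G,R),R);print(q)
Rg=R
try:
    movep(tcp(G,R)-90*R[:,2],R); print(read_state()["time"],read_state()["qpos"])
    movel(tcp(G,R)-30*R[:,2],max_speed=120)
except PlanningError as e: print("PE",e)
s=read_state();print(s["time"],s["eef_pos"],tcp(G,R)-30*R[:,2],s["qpos"])
c=camera("scene");cv2.imwrite("pics/s9.png",cv2.resize(c["image"][80:300,280:500],None,fx=2.6,fy=2.6))
c=camera("wrist");cv2.imwrite("pics/w9.png",c["image"])
```

```text
[-1.47  0.96  0.69  2.29  0.25  0.18 -0.49]
22.6833 [-1.53  0.7   0.6   2.27  0.48  0.48 -0.71]
23.3333 [399.54 180.34  42.12] [399.38 180.44  41.76] [-1.46  0.84  0.61  2.29  0.51  0.3  -0.74]
```

View pics/s9.png

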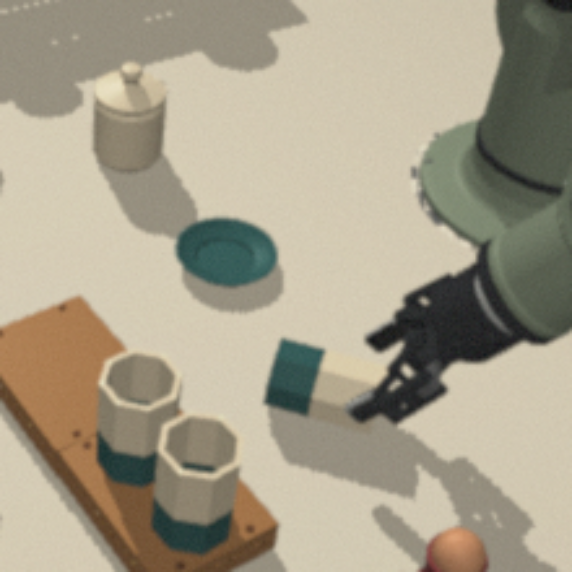

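View pics/w9.png

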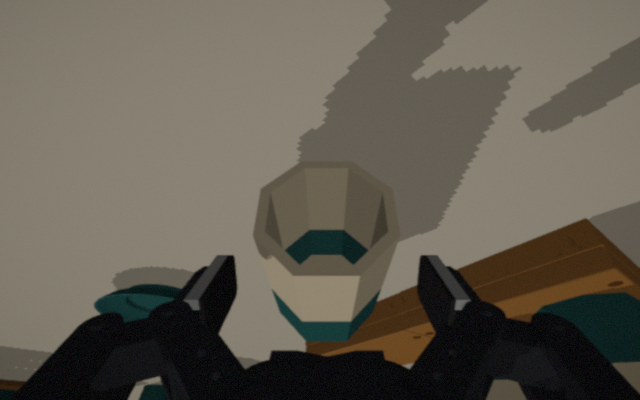

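Run:
```python
from workcell import *
from h import *
np.set_printoptions(suppress=True,precision=2)
G=np.array([403.8,175.7,32.5]);R=Rt(-47,55,1)
print(movel(tcp(G,R),max_speed=50,guard=8)); s=read_state();print(s["time"],s["eef_pos"],tcp(G,R),s["ft_force"])
clamp(); s=read_state();print(s["time"],s["finger_gap"],s["ft_force"])
movel(tcp(G,R)+[0,0,120],max_speed=90); s=read_state();print(s["time"],s["finger_gap"],s["ft_force"],s["qpos"])
c=camera("scene");cv2.imwrite("pics/s10.png",cv2.resize(c["image"][80:300,280:500],None,fx=2.6,fy=2.6))
c=camera("wrist");cv2.imwrite("pics/w10.png",c["image"])
for az in(-47,-60,-70):
    R2=Rt(az,145,1);print(inverse_kinematics(tcp((619,44.5,102),R2),R2))
```

```text
False
24.1833 [411.11 167.75  17.19] [411.12 167.86  17.18] [-0.3   0.17 -0.45]
24.5333 63.40775542645738 [-3.37  3.22  9.07]
26.0167 62.583167752902376 [ 0.16 -0.28 -3.09] [-1.45  0.59  0.65  2.28  0.54  0.53 -0.62]
[ 0.23  1.13 -0.27  1.13 -0.39  1.63  0.9 ]
[ 0.33  1.09 -0.34  1.27 -0.45  1.44  0.8 ]
[ 0.44  1.06 -0.45  1.38 -0.46  1.28  0.71]
```

View pics/s10.png

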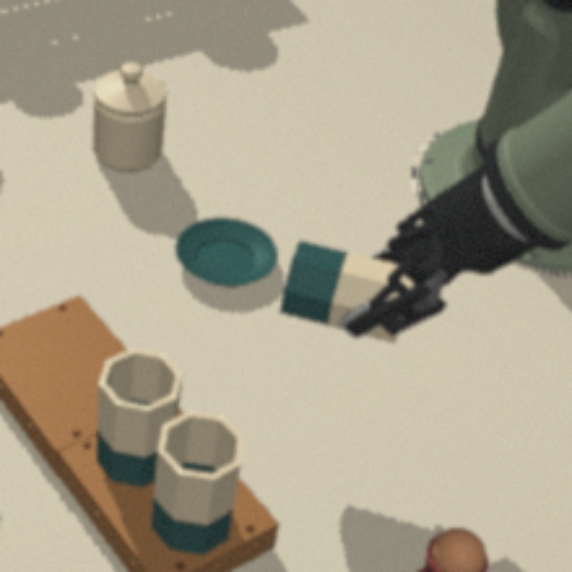

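View pics/w10.png

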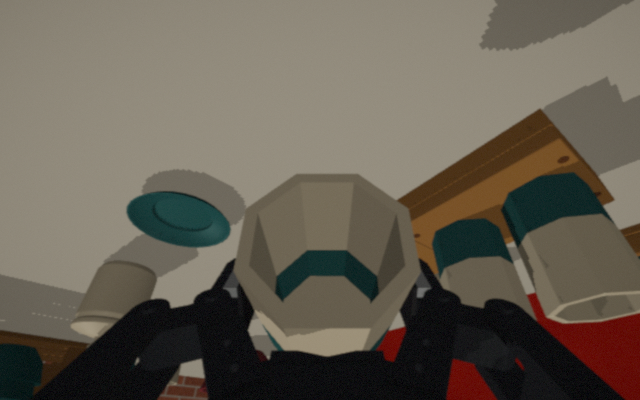

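Run:
```python
from workcell import *
from h import *
np.set_printoptions(suppress=True,precision=2)
R=Rt(-47,90,1);movep(tcp((470,100,240),R),R);s=read_state();print(s["time"],s["qpos"],s["finger_gap"])
R=Rt(-65,145,1);movep(tcp((619,44.5,190),R),R);s=read_state();print(s["time"],s["qpos"],s["finger_gap"])
movel(tcp((619,44.5,118),R),max_speed=90);print(read_state()["time"])
for n in("scene","top","wrist"):
    c=camera(n);cv2.imwrite(f"pics/{n}11.png",c["image"] if n!="scene" else cv2.resize(c["image"][80:330,210:460],None,fx=2.4,fy=2.4));np.savez(n+"11.npz",**c)
```

```text
27.35 [-0.79  0.35  0.58  2.   -0.25  0.86  0.68] 63.273421284441234
28.575 [ 0.02  0.95  0.28  1.35 -0.9   1.66  1.01] 63.38801963110956
29.525
```

View pics/scene11.png

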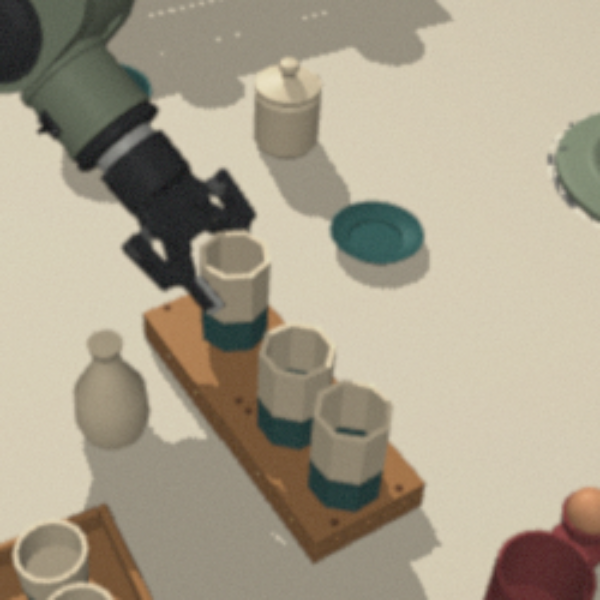

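View pics/wrist11.png

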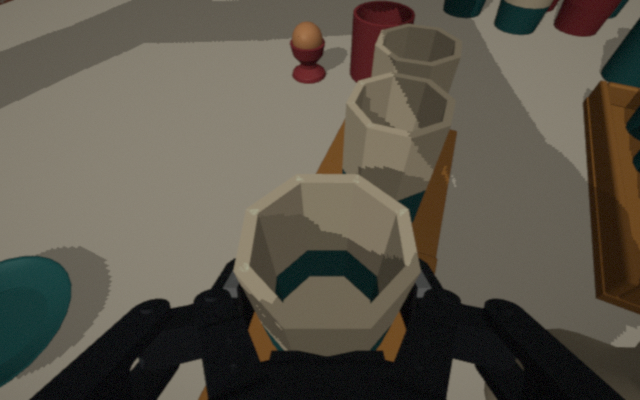

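View pics/top11.png

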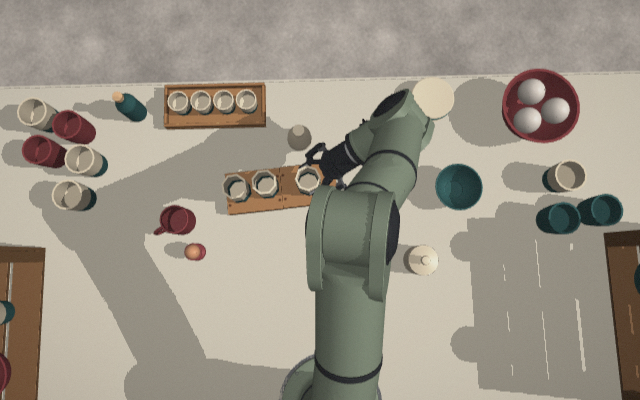

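Run:
```python
from workcell import *
from h import *
np.set_printoptions(suppress=True,precision=2)
R=Rt(-65,145,1)
print(movel(tcp((619,44.5,105),R),max_speed=40,guard=4))
print(movel(tcp((619,44.5,96),R),max_speed=10,guard=4)); s=read_state();print(s["time"],s["eef_pos"]-18.7*s["tool_rot"][:,2],s["ft_force"])
P=cloud(dict(np.load("wrist11.npz")))
c=camera("wrist");cv2.imwrite("pics/w12.png",c["image"])
c=camera("scene");P=cloud(c);m=(c["range_z"]>0)&(abs(P[...,0]-619)<60)&(abs(P[...,1]-44)<50)&(P[...,2]>131)&(P[...,2]<142)
print(P[m].min(0),P[m].max(0));cv2.imwrite("pics/s12.png",cv2.resize(c["image"][130:330,210:410],None,fx=3,fy=3))
```

```text
False
True
30.625 [619.05  44.48 102.04] [ 0.25 -1.87  5.72]
[571.88  -5.71 131.01] [678.67  81.49 141.98]
```

View pics/s12.png

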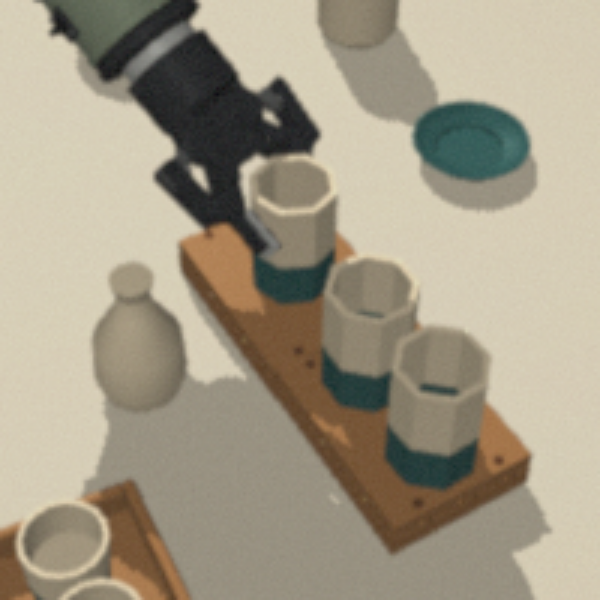

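Run:
```python
from workcell import *
from h import *
np.set_printoptions(suppress=True,precision=2)
open_gripper(); wait(.2); s=read_state();print(s["time"],s["finger_gap"])
p=s["eef_pos"];z=s["tool_rot"][:,2]
movel(p-100*z,max_speed=70)
try:
    R=Rt(-65,90,1); movep((560,-130,300),R)
    movep((430,-130,320),R)
except PlanningError as e: print(e)
s=read_state();print(s["time"],s["eef_pos"])
for n in("scene","top","wrist"):
    c=camera(n);cv2.imwrite(f"pics/{n}13.png",c["image"]);np.savez(n+"13.npz",**c)
    P=cloud(c);m=(c["range_z"]>0)&(abs(P[...,0]-619)<50)&(abs(P[...,1]-44)<50)&(P[...,2]>130)&(P[...,2]<142)
    if m.sum()>30:
        ct=np.argwhere(m)[:,::-1]; xy=rayplane(c,ct,136); print(n,cv2.minEnclosingCircle(xy.astype(np.float32)),np.median(P[m][:,2]))
    for r in risers(c): print(n,r[0],r[1],r[2])
```

```text
31.2833 85.43003973863084
34.4333 [ 430.34 -129.73  319.75]
scene ((620.5144653320312, 48.36640930175781), 37.57225036621094) 134.69769778477138
scene 2330 [320.24 257.38] ((615.6237182617188, 129.73684692382812), (122.06487274169922, 321.5243835449219), 5.135621070861816)
top ((617.564697265625, 44.83736801147461), 34.19088363647461) 135.5546599845302
top 2576 [288.65 190.58] ((612.4445190429688, 124.41519165039062), (119.81136322021484, 317.8181457519531), 5.07679557800293)
wrist ((617.274169921875, 43.06568145751953), 36.5018310546875) 136.0680000020084
wrist 9435 [513.99  84.15] ((617.1669921875, 61.1532096862793), (123.40906524658203, 194.76535034179688), 4.891428470611572)
```

View pics/scene13.png

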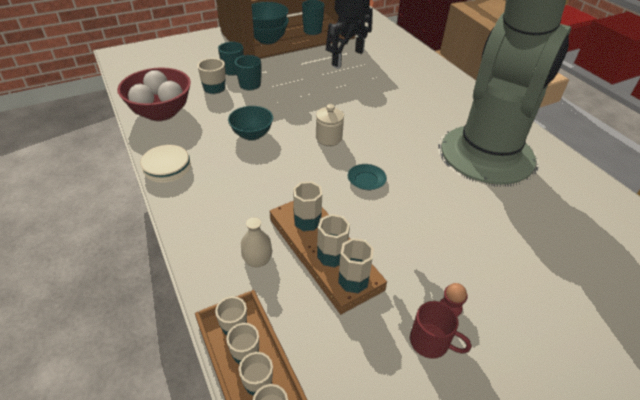

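View pics/wrist13.png

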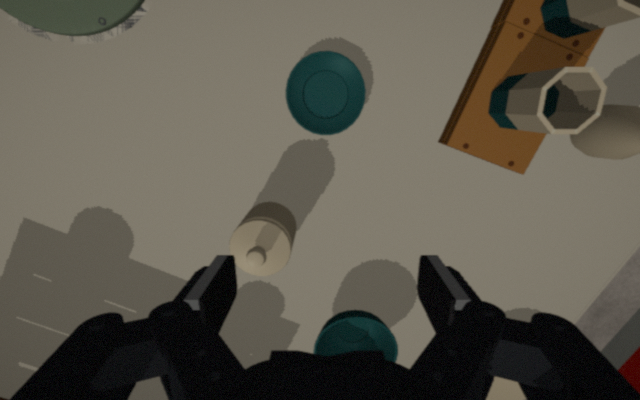

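View pics/top13.png

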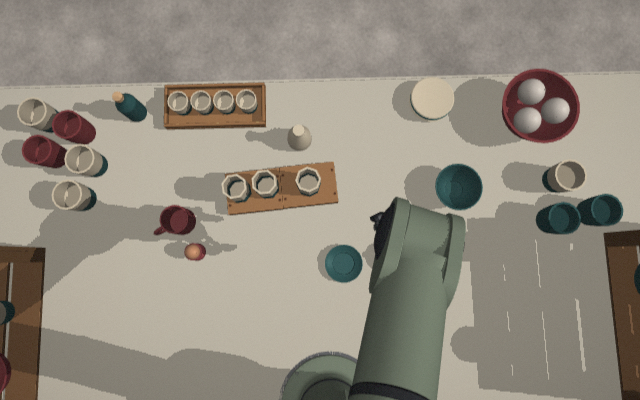

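The three tumblers stand in a row, mouth up, on one continuous riser. The seam is closed at about (282,205) in the top view, and nothing else has moved. I'm handing in the job.

Run:
```python
from workcell import *
print(finish_job(),read_state()["time"])
```

```text
the job is handed in; nothing more can be done
the job is handed in; nothing more can be done
```

The display is finished and handed in, about 34 s into the 69 s allowed; the hand-in gave no verdict.

- **Riser:** I pushed the loose riser with the open fingers on its free end, turning it slightly to match, until it butted against the fixed one. I then pressed it once more gently.
- **Tumbler:** I gripped it tilted across two flats and laid it on its side on the table. I then took it afresh near the mouth, turned it upright and lowered it onto the riser until I felt contact. It touched down within 0.1 mm of the expected height, and I released it there.

**Last checks:**
- **Seam:** it looks closed in the pictures. In the top view the two risers together measure 317.8 × 119.8 mm, against 2 × 159 mm and 119 mm measured singly, so there is no visible gap and they are in line to about 1 mm.
- **Standing tumbler:** it stands mouth up with its rim at about 136 mm. The top and wrist views put it at about (617.5, 44), within about 2 mm of the riser's centre at (619, 44.5).
- **Disagreement:** the scene camera put the tumbler about 4 mm further to the left (+y), at (620.5, 48.4). It read 3 to 4 mm to that side in earlier checks too, so I relied on the other two views.
- **Other pieces:** I checked these by eye only, and they look unmoved. The arm partly hides the jar in the last top view, but the jar looks undisturbed in the scene and wrist views.

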